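# Set out the implant practice tray

## Robot

A 7-joint arm with a two-finger parallel gripper is mounted at the origin on the work surface. World frame = base frame: x ahead of the robot, y to its left, z up, the work surface at z = 0. Lengths are in mm, angles in degrees, forces in N, time in s.
With the tool pointing down it reaches from about 350 to 900 mm from the base axis. Payload 19.9 kg.
Tool frame: the origin (TCP) lies between the finger pads; the fingertips stand 11 mm ahead of it and the grasp point (between the pads) lies 8 mm behind it (robot.finger_overhang is the distance from the TCP to the fingertips, in mm); z points along the fingers, y is the direction in which the jaws open and shut (so a half turn about z gives the same grasp; the last joint's range is limited). The gripper opens to 94 mm and grips with 3 to 60 N. Pads are 16 mm wide; open, the fingers measure 119 mm over their backs; the gripper's body (75 mm by 177 mm) begins 78 mm behind the grasp point.
Start: joints at [-75.373, 23.915, -0.59, 92.452, 0.269, 63.638, -3.037], TCP at [182.778, 597.655, 216.425] pointing down, gripper open.
Joint ranges: [-161.28, 161.28], [-22.2, 115.67], [-73.04, 71.86], [3.21, 147.25], [-68.34, 248.33], [10.77, 114.83], [-161.83, 161.83]. Speed limits (degrees/s): [108.29, 108.29, 136.94, 136.94, 172.46, 172.46, 172.46].

## Interface

Orientations are given as [roll, pitch, yaw] about the fixed x, y, z axes, in that order (R = Rz(yaw) Ry(pitch) Rx(roll)).
In Python, from rig import robot, effector, vision gives the robot as it stands. Calls block until the motion is done:
- robot.reach(position, orientation): joint-space move of the TCP to a pose.
- robot.move_straight(position, orientation=None, v=150): straight line of the TCP; orientation=None keeps the orientation; v is the mean speed in mm/s.
- robot.move_j(angles): joint-space move.
- effector.gripper_to(opening, grip_force=None): finger opening in mm; grip_force is the grip in N (None keeps the last); returns when the fingers have stopped.
- robot.hold(seconds).
- robot.ik(position, orientation): joint angles nearest the present ones, or None.
- vision.get_image(name): name is "scene" or "top" or "wrist"; returns a dict with "color" (384x512x3 uint8, red, green, blue), "fov_y" (degrees; the focal length in pixels is half the picture's height over the tangent of half this angle, whatever the lens; pixels are square), "cx", "cy" (the principal point, pixels), "extrinsics" (4x4, takes a point from world to camera coordinates). Camera axes: x right, y up, looking along -z (the intrinsics and any distortion apply to the point x, -y, -z); pixel columns grow to the right and rows downward; lengths in mm; the calibration is good to about 2 mm. The wrist camera is an equidistant fisheye: a pixel r from the principal point sees the ray r / f radians off the axis. A picture is of the moment at which its call begins. There is no depth.
A pose or a line that the arm cannot do raises robot.IKError and nothing moves.
- robot.hand_in(): hands the job in, once; it reports no verdict.
Readings, each from a call of its own:
- robot.current_clock(): time.
- robot.current_q(): joint angles.
- robot.current_qd(): joint speeds.
- robot.current_tau(): joint torques, N m.
- robot.current_ee_pos(): TCP position.
- robot.current_orientation(): TCP orientation.
- robot.current_contact_force(): force on the tool from outside, world axes, zero at the start.
- robot.current_ft_torque(): the same for the moment, N m.
- robot.current_gripper_width(): finger opening in mm.
Only numpy, scipy, OpenCV 4.12 (cv2) and the standard library are available. Lean on these libraries where they do the work, as an engineer would, in place of code of your own. Each camera call takes 0.05 s, during which the arm holds its last target. There are 200 camera calls.

## Task

Set out the tray for the next implant practice: fold its clear cover right back, set every tray item waiting on the pale teal mat (cup, vial, bur block, handpiece, wrench, mirror: whichever are there) down flat or upright inside the outline of its own colour and shape on the tray's liner, long ones lengthwise, then fold the cover down again to stand half-way at 45 degrees over the complete kit. At any time, slide the dark green glass slab along the bench, without lifting it, squarely into its blue outline on the right. Leave everything else where it stands.

Things in the scene. Friction and masses are not known exactly. Their poses are not given: they have to be found in the camera images.
- cup_mid (a point): blue round open cup, 48 mm across at the rim, 38 mm at the foot, 32 mm tall; stands upright. This point: its centre, half-way up (16 mm above its underside); z is its upright axis. May be absent. At the start it is on the flat pale teal mat (on the bench, z = 0).
- vial_mid (a point): small amber glass vial with yellow cap, 33 mm across, 32 mm tall; stands upright. This point: its centre, half-way up (16 mm above its underside); z is its upright axis. May be absent. At the start it is on the flat pale teal mat (on the bench, z = 0).
- block_mid (a point): red bur block, 54 mm long (its x) by 30 mm wide (its y) by 18 mm tall, with a row of little look-only burs rising to 33 mm on top; lies flat. This point: its centre, half-way up (9 mm above its underside); z is its upright axis. May be absent. At the start it is on the flat pale teal mat (on the bench, z = 0).
- handpiece_mid (a point): white straight handpiece with green bands, 125 mm long (its x), 16 mm wide (its y), 16 mm tall; lies flat. This point: its centre, half-way up (8 mm above its underside); z is its upright axis. The point lies on the grippable handle, near the centre of mass. May be absent. At the start it is on the flat pale teal mat (on the bench, z = 0).
- wrench_mid (a point): orange-handled ratchet wrench with a 20 mm round steel head at its +x end, 122 mm long (its x), handle 14 mm wide (its y), 12 mm tall; lies flat. This point: its centre, half-way up (6 mm above its underside); z is its upright axis. The point lies on the grippable handle, near the centre of mass. May be absent. At the start it is on the flat pale teal mat (on the bench, z = 0).
- mirror_mid (a point): mouth mirror, black handle 85 mm long, 12 mm wide (its y), 12 mm tall, with a 20 mm mirror disc at its +x end, 122 mm long in all (its x); lies flat. This point: its centre, half-way up (6 mm above its underside); z is its upright axis. The point lies on the grippable handle, near the centre of mass. May be absent. At the start it is on the flat pale teal mat (on the bench, z = 0).
- spot_cup_mid (a point): blue ring, 68 mm across, printed on the tray's liner: the place for the cup. Its centre, on the tray floor (4 mm above the bench).
- spot_vial_mid (a point): yellow ring, 52 mm across, printed on the tray's liner: the place for the vial. Its centre, on the tray floor (4 mm above the bench).
- spot_block_mid (a point): red rectangle, 72 by 50 mm, printed on the tray's liner: the place for the block. Its centre, on the tray floor (4 mm above the bench); x runs lengthwise, which either way round will do.
- spot_handpiece_mid (a point): green rectangle, 142 by 38 mm, printed on the tray's liner: the place for the handpiece. Its centre, on the tray floor (4 mm above the bench); x runs lengthwise, which either way round will do.
- spot_wrench_mid (a point): orange rectangle, 142 by 38 mm, printed on the tray's liner: the place for the wrench. Its centre, on the tray floor (4 mm above the bench); x runs lengthwise, which either way round will do.
- spot_mirror_mid (a point): black rectangle, 142 by 38 mm, printed on the tray's liner: the place for the mirror. Its centre, on the tray floor (4 mm above the bench); x runs lengthwise, which either way round will do.
- cover_bar (a point): middle of the cover's black round pull bar: 12 mm thick, 118 mm long along x (parallel to the hinge), held on two thin steel arms 55 mm either side of the middle, 34 mm clear beyond the cover's free edge; with the cover shut it is 40 mm above the bench, 42 mm outside the tray's wall, and can be pinched from above; it can turn in the fingers as the cover swings. 270 mm from the hinge line.
- cover_hinge (a point): middle of the cover's hinge line, along the tray's right-hand (-y) wall, 40 mm above the bench. Axes are the tray's: x along the hinge, away from the robot; y across the tray towards the pull bar's side; z up. The tray is fixed, green-walled, 250 mm (x) by 230 mm (y) outside, walls 5 mm thick and 36 mm tall, floor 4 mm thick; its centre lies 115 mm along +y of this point.
- cover (a joint): angle of the clear, green-framed cover (250 by 230 mm, 6 mm thick), rad: 0 shut flat on the tray, 1.57 upright, 2.0 leaning back against its stop. Stiff hinge: it stays at whatever angle it is left (about 2 to 4 N at the bar to swing it).
- slab_mid (a point): dark green glass mixing slab, 120 mm (its x) by 60 mm (its y) by 12 mm thick, about 0.22 kg, lying flat on the bench to the right of the tray. This point: its centre, 6 mm above its underside.
- slab_mark_mid (a point): blue outlined rectangle, 146 by 86 mm, printed flat on the bench: the place for the slab. Its centre, at bench height; x runs lengthwise (either way round).
- jaw: bystander, leave alone: plaster jaw model with teeth, 50 by 60 mm, 35 mm tall. Origin at the centre of its underside.
- beaker: bystander, leave alone: steel beaker, 64 mm across, 70 mm tall. Origin at the centre of its underside.
- powder_jar: bystander, leave alone: white jar with red cap, 52 mm across, 55 mm tall. Origin at the centre of its underside.
- scaler: bystander, leave alone: blue-handled scaler, a spare not in the kit, 140 mm long, 12 mm thick. Origin at the centre of its underside.
- saline: bystander, leave alone: small clear bottle with blue cap, 40 mm across, 70 mm tall. Origin at the centre of its underside.
Things that resemble listed ones, but are neither listed nor needed, are in the scene too. Leave any brown look-alike of the part that bears slab_mid alone.

How it is judged:
By the outcome, as a careful person would: the job done as asked, in the order asked, and still so for the second after the job is handed in, with the robot touching nothing.
Of cup, vial, block, handpiece, wrench, mirror only 3 to 5 are there at a start; the rules pass over those that are not, and their reading is None.
At some moment in a run one of cup, vial, block, handpiece, wrench, mirror, slab may be knocked a few centimetres aside while the robot is not near it.
Once in a run the grip may slacken for a moment while it holds something.
It also fails if it takes over 210 s, if anything falls off the work surface, if the arm or the gripper's body presses on something with over 40 N, if the wrist force passes 120 N, or if a joint passes its speed limit or range.

## Working session

There is one attempt and no reset: what is moved stays moved. The work goes in short steps, each a Python script; the robot and the scene stay as the last script left them, time stands still between calls to the robot, and variables do not carry over. Pictures are saved under pics/ and viewed, about 12 in all and at most 16, crops included, and the job is handed in when it is done.

```bash
ls; mkdir -p pics; python3 - <<'E'
from rig import robot, effector, vision
import cv2,numpy as np
for n in ("top","scene"):
    d=vision.get_image(n); cv2.imwrite(f"pics/{n}0.png",cv2.resize(d["color"][:,:,::-1],(800,600),interpolation=cv2.INTER_CUBIC))
    print(n,d["fov_y"],d["cx"],d["cy"],np.round(d["extrinsics"],3).tolist(),[k for k in d])
print(robot.current_clock(),robot.current_orientation(),robot.current_ee_pos())
E
```

```text
pics
top 50.48794297259857 252.12413458056983 192.37296871261327 [[-0.003, -1.0, 0.03, 8.027], [0.996, 0.0, 0.091, -510.295], [-0.091, 0.03, 0.995, -1111.504], [0.0, 0.0, 0.0, 1.0]] ['color', 'fov_y', 'cx', 'cy', 'extrinsics']
scene 54.08398313473119 259.9891569078607 201.5776799313401 [[-0.526, 0.85, -0.024, 240.002], [-0.458, -0.259, 0.851, 183.55], [0.717, 0.458, 0.525, -1454.094], [0.0, 0.0, 0.0, 1.0]] ['color', 'fov_y', 'cx', 'cy', 'extrinsics']
0.1 [-1.79938906e+02  7.16994414e-03  1.62994541e+02] [182.72050069 597.35932885 215.91371889]
```

View pics/top0.png

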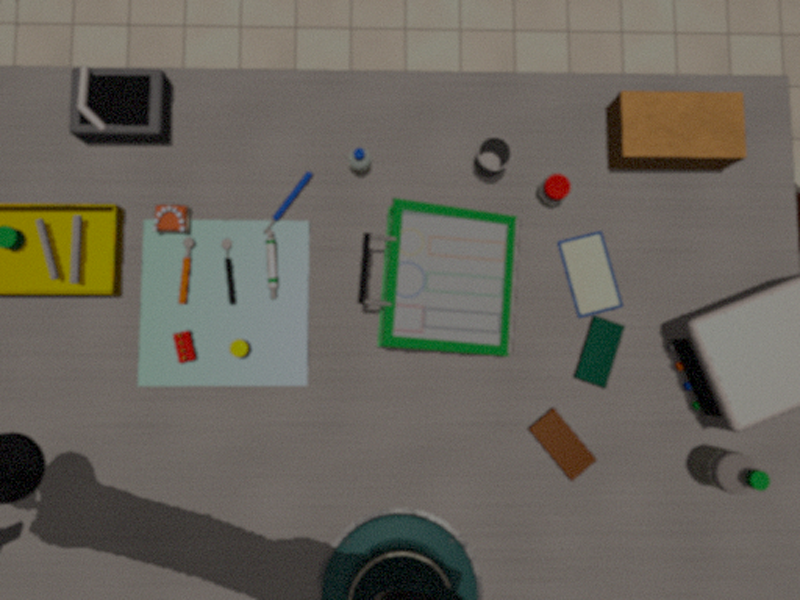

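View pics/scene0.png

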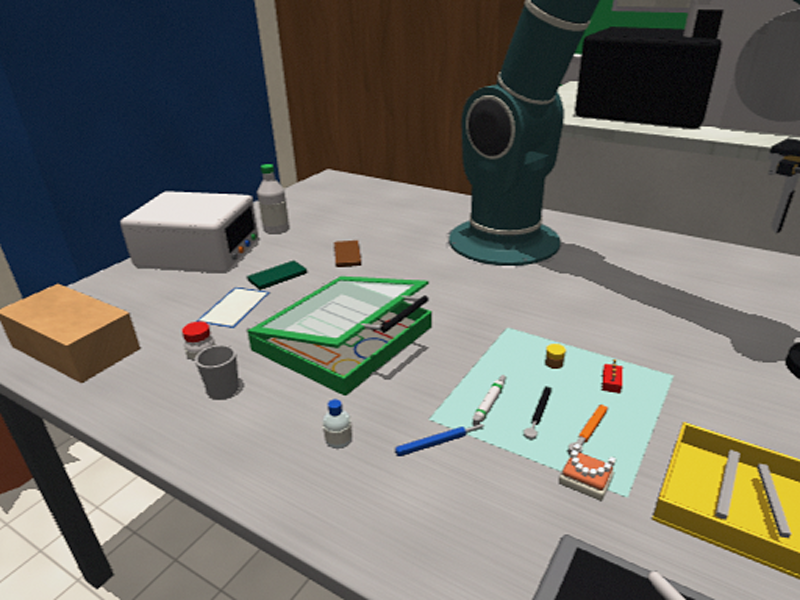

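Cup is absent; the other five (block, vial, wrench, mirror, handpiece) lie on the mat. The cover starts part-open, with its bar near (365,268) in the top view. Next I'll segment and measure.

```bash
cat > h.py <<'E'
from rig import robot, effector, vision
import cv2,numpy as np
def cam(n):
    d=vision.get_image(n); d['f']=192/np.tan(np.radians(d['fov_y']/2)); d['n']=n; return d
def unproj(d,uv,z):
    uv=np.atleast_2d(np.asarray(uv,float)); E=d['extrinsics']; R,t=E[:3,:3],E[:3,3]
    x=(uv[:,0]-d['cx'])/d['f']; y=(uv[:,1]-d['cy'])/d['f']
    if d['n']=='wrist':
        r=np.hypot(x,y)+1e-9; ray=np.c_[x/r*np.sin(r),-y/r*np.sin(r),-np.cos(r)]
    else: ray=np.c_[x,-y,-np.ones_like(x)]
    w=ray@R; c=-R.T@t; s=(z-c[2])/w[:,2]; return c+s[:,None]*w
def proj(d,P):
    P=np.atleast_2d(np.asarray(P,float)); E=d['extrinsics']; q=P@E[:3,:3].T+E[:3,3]
    x,y,z=q[:,0],-q[:,1],-q[:,2]
    if d['n']=='wrist':
        rr=np.hypot(x,y)+1e-9; th=np.arctan2(rr,z); return np.c_[d['cx']+d['f']*th*x/rr,d['cy']+d['f']*th*y/rr]
    return np.c_[d['cx']+d['f']*x/z,d['cy']+d['f']*y/z]
def blobs(mask,amin=15):
    n,l,s,c=cv2.connectedComponentsWithStats(mask.astype(np.uint8),connectivity=8)
    return [(s[i,4],np.argwhere(l==i)[:,::-1]) for i in range(1,n) if s[i,4]>=amin]
def rect(pts):  # centre, long len, short len, yaw deg of long side
    (c,(a,b),_)=r=cv2.minAreaRect(np.float32(pts)); bx=cv2.boxPoints(r); e=bx[1]-bx[0]; g=bx[2]-bx[1]
    if np.linalg.norm(g)>np.linalg.norm(e): e,g=g,e
    return np.round(c,1),round(float(np.linalg.norm(e)),1),round(float(np.linalg.norm(g)),1),round(float(np.degrees(np.arctan2(e[1],e[0]))),1)
def save(d,name,box=None,k=1):
    im=d['color'][:,:,::-1]
    if box: im=im[box[1]:box[3],box[0]:box[2]]
    cv2.imwrite(f'pics/{name}.png',cv2.resize(im,None,fx=k,fy=k,interpolation=cv2.INTER_CUBIC))
E
python3 - <<'E'
from h import *
d=cam('top'); hsv=cv2.cvtColor(d['color'],cv2.COLOR_RGB2HSV); H,S,V=[hsv[:,:,i].astype(int) for i in range(3)]
print('px hsv mat',hsv[235,120],hsv[235,180],'slab',hsv[225,384],'mark',hsv[175,378],hsv[150,371],'tray',hsv[136,300])
def rep(nm,m,z,amin=15):
    for a,p in blobs(m,amin):
        W=unproj(d,p,z)[:,:2]; print(nm,a,'cen',np.round(W.mean(0),1),'rect',rect(W), 'px',p.mean(0).round())
roi=np.zeros(H.shape,bool); roi[142:246,90:196]=1
mat=(H>75)&(H<100)&(S>25)&(V>120)
rep('item',roi&~mat,8,20)
rep('slab',(H>60)&(H<95)&(S>90)&(V<110)&(np.arange(512)[None]>340),12,100)
rep('blue',(H>100)&(H<125)&(S>50)&(np.arange(512)[None]>340),0,20)
rep('green',(H>50)&(H<75)&(S>120)&(V>80),40,200)
t=np.zeros(H.shape,bool); t[110:240,220:340]=1
rep('bar',t&(V<45),60,20)
save(d,'tray0',(222,115,342,235),6)
s=cam('scene'); save(s,'trays',(150,165,285,255),5.8)
E
```

```text
px hsv mat [ 82  28 135] [ 87  18 139] slab [ 79 255  53] mark [ 30  31 138] [130  22 103] tray [ 70 237  97]
item 162 cen [578.7 458. ] rect (array([564.3, 451.6]), 180.9, 19.5, 1.9) px [ 91. 169.]
item 584 cen [596.1 393.6] rect (array([589.3, 388.3]), 168.4, 77.9, 21.3) px [115. 163.]
item 4484 cen [495.  233.3] rect (array([509.5, 249.5]), 291.2, 163.6, 0.6) px [171. 198.]
item 307 cen [430.5 380.8] rect (array([430.7, 380.5]), 60.1, 39.7, 13.6) px [118. 221.]
slab 801 cen [ 419.7 -362.1] rect (array([ 420.1, -362.2]), 115.1, 56.6, -19.1) px [383. 225.]
slab 134 cen [ 190.5 -642.3] rect (array([ 190.8, -643. ]), 34.7, 34.6, -47.8) px [485. 307.]
blue 205 cen [ 562.6 -351.3] rect (array([ 562.7, -354.2]), 146.8, 86.2, 14.2) px [376. 175.]
blue 33 cen [ 358.6 -527.7] rect (array([ 359. , -527.1]), 16.9, 14.4, -2.6) px [440. 246.]
green 1782 cen [546.  -72.4] rect (array([551.9, -86.9]), 261.0, 225.3, -4.7) px [281. 179.]
bar 32 cen [ 732.7 -157.7] rect (array([ 731. , -158.8]), 36.1, 8.5, -89.6) px [312. 111.]
bar 151 cen [559.9  60.1] rect (array([563.7,  59.2]), 118.1, 11.1, -4.5) px [233. 173.]
```

View pics/tray0.png

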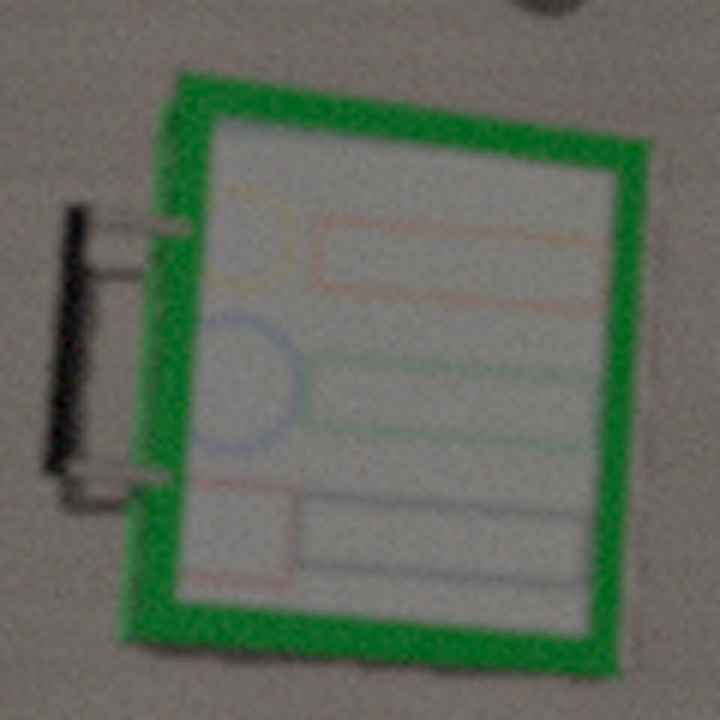

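View pics/trays.png

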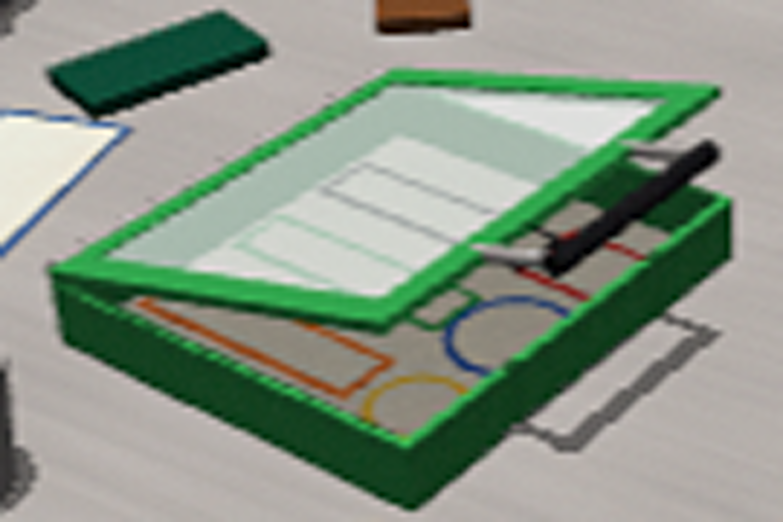

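```bash
python3 - <<'E'
from h import *
from scipy.optimize import least_squares
d=cam('top'); s=cam('scene')
T=lambda a:(np.array(a)+.5)/6-.5+[222,115]
Sx=lambda a:(np.array(a)+.5)/5.8-.5+[150,165]
def pts(p):
    hx,hy,yaw,th=p; c,sn=np.cos(yaw),np.sin(yaw); R=np.array([[c,-sn,0],[sn,c,0],[0,0,1]])
    L=lambda x,y,z:R@np.array([x,y,z])+[hx,hy,40]
    C=lambda x,r,n=0:L(x,r*np.cos(th)-n*np.sin(th),r*np.sin(th)+n*np.cos(th))
    top=[(C(125,0,3),(650,143)),(C(-125,0,3),(617,675)),(C(59,270),(77,205)),(C(-59,270),(55,470))]
    sc=[(L(125,230,-4),(404,448)),(L(-125,230,-4),(732,200)),(L(125,230,-40),(412,510)),(C(59,270),(560,262)),(C(-59,270),(712,155)),(C(125,230,-3),(388,330)),(C(-125,230,3),(720,90)),(C(-125,0,3),(392,72))]
    return top,sc
def res(p):
    t,q=pts(p)
    return np.r_[[proj(d,P)[0]-T(u) for P,u in t],[proj(s,P)[0]-Sx(u) for P,u in q]].ravel()
r=least_squares(res,[550,-200,-.08,.3],loss='soft_l1'); print(r.x,np.degrees(r.x[2:])); print(r.fun.reshape(-1,2).round(1).tolist())
im=cv2.GaussianBlur(cv2.cvtColor(d['color'],cv2.COLOR_RGB2LAB),(0,0),.7).astype(int)
roi=im[143:245,92:194].astype(np.uint8); bg=cv2.medianBlur(roi,61).astype(int)
df=np.linalg.norm((roi-bg)*[.7,1.5,1.5],axis=2); m=df>16
for a,p in blobs(m,15):
    p=p+[92,143]; W=unproj(d,p,8)[:,:2]; print(a,'cen',W.mean(0).round(1),'rect',rect(W),'px',p.mean(0).round(),d['color'][tuple(p.mean(0).round().astype(int)[::-1])])
cv2.imwrite('pics/m.png',np.hstack([cv2.resize((m*255).astype(np.uint8),None,fx=3.9,fy=3.9),cv2.resize(roi[:,:,0],None,fx=3.9,fy=3.9)]))
E
```

```text
[ 5.36061626e+02 -1.99204317e+02 -8.00341019e-02  2.50296685e-01] [-4.58561626 14.34094367]
[[0.2, -0.3], [0.2, 0.7], [-0.4, 0.3], [-0.5, 1.2], [0.4, 0.5], [0.2, 0.1], [0.2, 1.0], [-1.5, 0.7], [-0.5, -0.7], [-0.7, 0.9], [-0.0, -0.8], [0.1, -0.3]]
168 cen [643.  405.3] rect (array([641.7, 406.7]), 64.7, 20.1, -89.8) px [111. 146.] [122  61  26]
90 cen [615.6 227.4] rect (array([610.6, 227.9]), 83.0, 18.5, 13.6) px [174. 156.] [120 124 116]
275 cen [562.5 381.4] rect (array([565.2, 381.3]), 117.5, 21.2, -6.0) px [119. 174.] [130  72   0]
29 cen [611.9 309.1] rect (array([609.2, 309.3]), 22.9, 11.2, 1.2) px [145. 157.] [123 114 108]
189 cen [547.9 302.2] rect (array([548.4, 302. ]), 89.0, 17.5, 7.1) px [147. 180.] [13  7 18]
69 cen [538.6 223.3] rect (array([538.1, 225.4]), 39.7, 19.6, 0.8) px [175. 183.] [124 121 117]
286 cen [430.2 379.9] rect (array([430.1, 379.9]), 59.2, 37.8, 15.3) px [118. 222.] [138  12   5]
159 cen [426.5 282. ] rect (array([426. , 281.9]), 41.6, 33.3, 89.9) px [153. 223.] [138 138   0]
```

View pics/m.png

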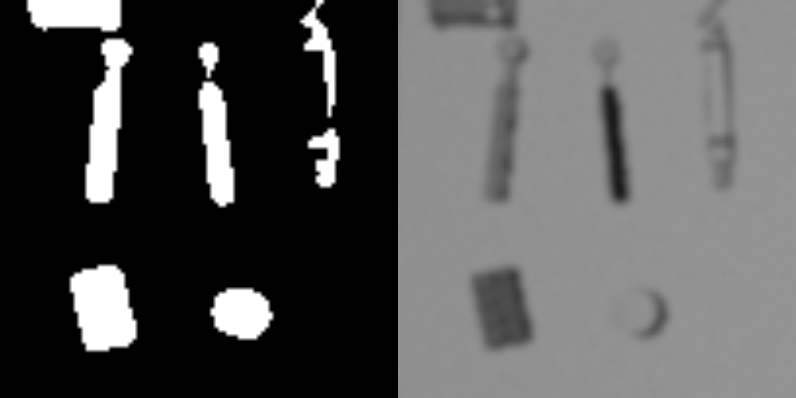

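Mask check: block, vial, wrench, mirror are segmented cleanly, and the handpiece only partially because it is white. The tray fit residuals are about 1 px and the cover angle is about 14°. I'll do the slab first, while the cover is out of the way, after checking clearance to the white appliance.

```bash
python3 - <<'E'
from h import *
d=cam('top'); s=cam('scene'); k=1.5625
from scipy.optimize import least_squares
def tri(a,b):
    r=least_squares(lambda P:np.r_[proj(d,P)[0]-np.array(a)/k,proj(s,P)[0]-np.array(b)/k],[450,-450,80]); print(r.x.round(),r.fun.round(1))
tri((690,320),(212,233)); tri((662,325),(208,270)); tri((738,428),(256,203))
# slab & mark fits from scene camera too
hsv=cv2.cvtColor(s['color'],cv2.COLOR_RGB2HSV); H,S,V=[hsv[:,:,i].astype(int) for i in range(3)]
c=np.arange(512)[None]; r=np.arange(384)[:,None]
m=(c>120)&(c<180)&(r>180)&(r<212)&((H>100)&(H<125)&(S>80))
for a,p in blobs(m,30): print('mark',rect(unproj(s,p,0)[:,:2]),a)
m=(c>150)&(c<205)&(r>160)&(r<190)&(H>60)&(H<95)&(S>110)
for a,p in blobs(m,50): print('slab',rect(unproj(s,p,6)[:,:2]),a)
save(s,'mark',(120,160,210,212),8)
for pos,o in [([420,-362,60],[180,0,-19]),([382,-349,60],[180,0,-19]),([562,-353,60],[180,0,14])]:
    print(np.round(robot.ik(pos,o),0), np.round(robot.ik(pos,[180,0,o[2]+180]),0))
E
```

```text
[ 471. -489.  100.] [ 0.1 -0.1  0.1  0. ]
[ 476. -494.    5.] [ 3.5 -3.2  5.6  1.3]
[ 286. -557.   98.] [-2.   1.8 -3.9 -0.8]
mark (array([ 567.8, -396. ]), 144.5, 18.0, 7.6) 33
mark (array([ 562.5, -317.4]), 151.1, 56.4, -8.6) 43
slab (array([ 417.4, -364.9]), 122.5, 70.7, -19.9) 328
[ -7.  46.  62. 111. -50.  56. -29.] [  4.  36.  44. 111. -33.  47. 137.]
[ -7.  42.  62. 116. -49.  52. -27.] [  6.  32.  42. 116. -30.  44. 137.]
[  4.  43.  38.  94. -32.  54. -23.] [  2.  45.  41.  94. -35.  55. 159.]
```

View pics/mark.png

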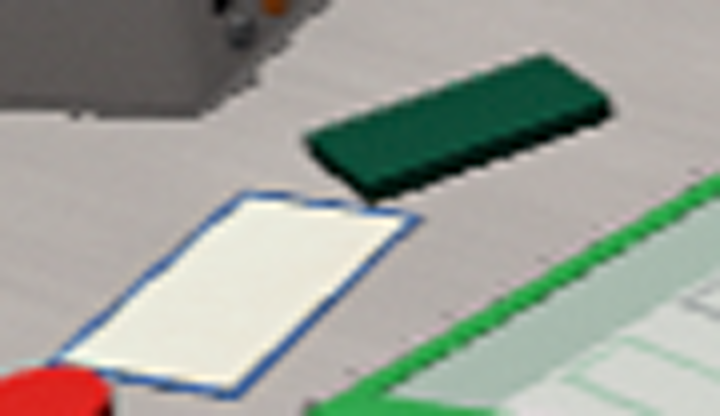

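```bash
python3 - <<'E'
from h import *
s=cam('scene'); W=unproj(s,(np.array([(245,193),(420,217),(238,395),(55,360)])+.5)/8-.5+[120,160],0)[:,:2]
print('mark scene',W.mean(0),rect(W))
robot.move_j([38,24,0,92.5,0,63.6,-60])
effector.gripper_to(88)
p=np.array([419,-363]); y=robot.current_orientation()[2]; a=-19.5 if abs((y+19.5+180)%360-180)<90 else 160.5
robot.reach([*p,90],[180,0,a]); print(robot.current_q().round())
robot.move_straight([*p,13.5],v=100)
effector.gripper_to(50,12); print('w',robot.current_gripper_width(),robot.current_contact_force().round(1))
robot.move_straight([562.7,-354,13.5],[180,0,a+33.5],v=60)
print(robot.current_contact_force().round(1),robot.current_clock())
effector.gripper_to(88)
robot.move_straight([562.7,-354,130],v=200)
robot.reach([450,-150,300],[180,0,a+33.5])
d=cam('top'); hsv=cv2.cvtColor(d['color'],cv2.COLOR_RGB2HSV); H,S,V=[hsv[:,:,i].astype(int) for i in range(3)]
c=np.arange(512)[None]; r=np.arange(384)[:,None]
for z,m in ((12,(H>60)&(H<95)&(S>90)&(V<110)&(c>340)&(r<280)),(0,(H>100)&(H<125)&(S>50)&(c>340)&(r<220))):
    for a,q in blobs(m,100): print(z,a,rect(unproj(d,q,z)[:,:2]))
save(d,'slab1',(332,120,432,220),6)
print(robot.current_clock())
E
```

```text
mark scene [ 558.93518378 -355.0666134 ] (array([ 559.6, -354.9]), 142.6, 83.3, 14.4)
[ 36.  26.   2. 109.  -1.  46. -71.]
w 59.82800982652105 [-0.2  0.3  4.1]
[-4.2 -1.1  8.2] 9.075
12 10124 (array([ 453. , -394.6]), 373.6, 302.0, -1.3)
11.6
```

View pics/slab1.png

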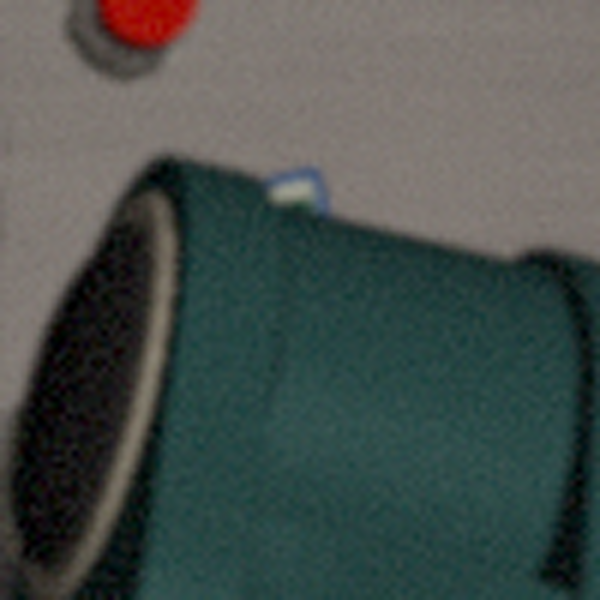

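```bash
cat >> h.py <<'E'
HX,HY,YAW=536.06,-199.2,np.radians(-4.586); YD=-4.586
def L(x,y,z=0):  # tray-local (hinge origin xy, z above bench) -> world
    c,s=np.cos(YAW),np.sin(YAW); return np.array([HX+c*x-s*y,HY+s*x+c*y,z])
def bar(deg,dz=0,r=270):
    t=np.radians(deg); return L(0,r*np.cos(t),40+r*np.sin(t)-8+dz)
def swing(a,b,v=120):
    n=max(1,int(np.ceil(abs(b-a)/12)))
    for t in np.linspace(a,b,n+1)[1:]: robot.move_straight(bar(t),v=v)
def near(yaw):  # yaw or yaw+180, nearer the present
    y=robot.current_orientation()[2]; return yaw if abs((yaw-y+180)%360-180)<90 else yaw+180
def fast(az,j7): robot.move_j([-az,24,0,92.5,0,63.6,j7])
E
python3 - <<'E'
from h import *
fast(6.3,-102); print(robot.current_orientation().round(1))
# slab check
d=cam('top'); hsv=cv2.cvtColor(d['color'],cv2.COLOR_RGB2HSV); H,S,V=[hsv[:,:,i].astype(int) for i in range(3)]
c=np.arange(512)[None]; r=np.arange(384)[:,None]
for z,m in ((12,(H>60)&(H<95)&(S>90)&(V<110)&(c>340)&(r<220)),(0,(H>100)&(H<125)&(S>50)&(c>340)&(r<220))):
    for a,q in blobs(m,100): print(z,a,rect(unproj(d,q,z)[:,:2]))
effector.gripper_to(40)
o=[180,0,near(YD)]
robot.reach(bar(14.34,60),o); print(robot.current_q().round())
robot.move_straight(bar(14.34),v=100)
effector.gripper_to(5,25); print('w',robot.current_gripper_width(),robot.current_contact_force().round(1))
for b in (30,50,70,90,105,113):
    swing({30:14.34,50:30,70:50,90:70,105:90,113:105}[b],b); print(b,robot.current_gripper_width().round(1),robot.current_contact_force().round(1))
print(robot.current_clock())
E
```

```text
[ 1.799e+02  1.000e-01 -5.800e+00]
12 754 (array([ 563. , -354.6]), 112.8, 56.5, 13.8)
0 216 (array([ 562.8, -353.9]), 146.3, 85.8, 14.2)
[  -9.   21.   -1.  105.    1.   54. -104.]
w 11.038015886571813 [0.1 3.2 2. ]Traceback (most recent call last):
  File "<stdin>", line 14, in <module>
AttributeError: 'float' object has no attribute 'round'
```

```bash
python3 - <<'E'
from h import *
a=30
for b in (54,78,102,113,115.5):
    swing(a,b); a=b; print(b,round(robot.current_gripper_width(),1),robot.current_contact_force().round(1))
effector.gripper_to(40)
robot.move_straight(robot.current_ee_pos()+[0,0,70],v=200)
fast(35,-124)
d=cam('top'); save(d,'open1',(212,110,412,240),4); save(cam('scene'),'open1s',(100,130,320,270),3.6); save(cam('wrist'),'w1',None,1.5)
hsv=cv2.cvtColor(d['color'],cv2.COLOR_RGB2HSV); print(robot.current_clock(),robot.current_ee_pos().round(),robot.current_orientation().round(1))
E
```

```text
54 11.2 [-4.2 12.9 19.2]
78 11.0 [-0.9 -0.   7.7]
102 11.5 [ 1.1 -1.3 -1. ]
113 10.9 [ 0.4 -0.8 -5. ]
115.5 11.4 [-3.7 17.3  0.1]
24.4333 [529. 332. 215.] [1.799e+02 1.000e-01 9.000e-01]
```

View pics/open1.png

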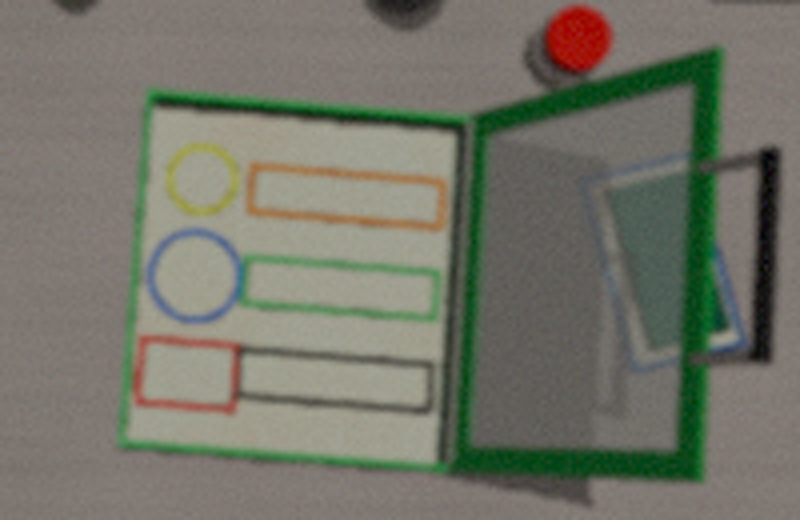

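View pics/w1.png

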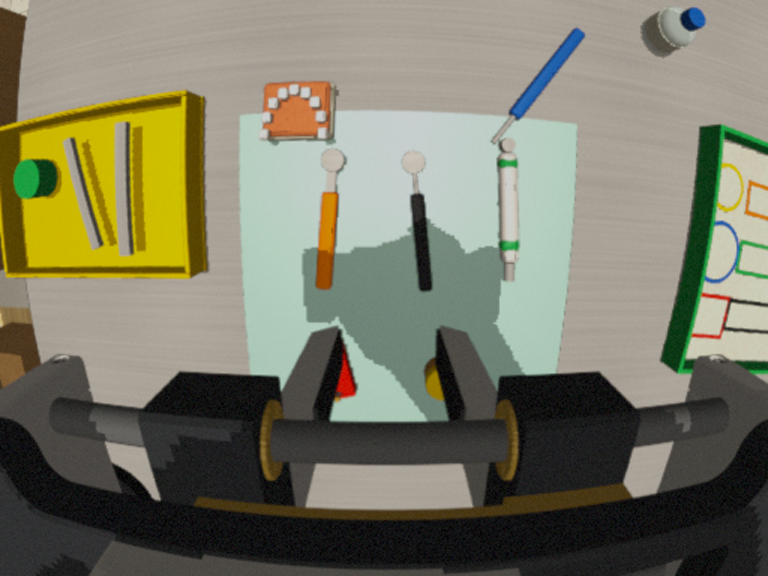

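```bash
cat >> h.py <<'E'
def detect(d,show=True):
    hsv=cv2.cvtColor(d['color'],cv2.COLOR_RGB2HSV); H,S,V=[hsv[:,:,i].astype(int) for i in range(3)]
    yy,xx=np.mgrid[0:384,0:512]; out={}
    W=unproj(d,np.c_[xx.ravel(),yy.ravel()],6); X=W[:,0].reshape(H.shape); Y=W[:,1].reshape(H.shape)
    reg=(X>360)&(X<650)&(Y>180)&(Y<460)
    for n,z,m in (('wrench',6,(H>8)&(H<20)&(S>170)&(X<640)),('mirror',6,(V<45)&(X>470)),('bands',8,(H>55)&(H<75)&(S>110)),
                  ('block',18,((H<5)|(H>175))&(S>180)),('vial',32,(H>22)&(H<33)&(S>170))):
        for a,p in blobs(reg&m,25):
            w=unproj(d,p,z)[:,:2]; out.setdefault(n,[]).append((a,)+rect(w)); 
            if show: print(n,a,*rect(w))
    return out
E
python3 - <<'E'
from h import *
w=cam('wrist'); detect(w)
U=lambda pts,z:unproj(w,(np.array(pts)+.5)/1.5-.5,z)[:,:2]
for n,z,p in (('handpiece',8,[(510,281),(508,139)]),('mirror',6,[(426.5,291),(413,151)]),('wrench',6,[(324,290),(332,148)])):
    P=U(p,z); e=P[1]-P[0]; print(n,'mid',P.mean(0).round(1),'len',np.linalg.norm(e).round(1),'yaw',np.degrees(np.arctan2(e[1],e[0])).round(1))
d=cam('top')
for n,p in dict(vial=(203,179.5),wrench=(347,195.75),handpiece=(341,287.8),block=(188.5,375),mirror=(335.8,379.8)).items():
    P=unproj(d,(np.array(p)+.5)/4-.5+[212,110],4)[0]; c,s=np.cos(YAW),np.sin(YAW); q=P[:2]-[HX,HY]
    print('spot',n,P.round(1),'local',np.round([c*q[0]+s*q[1],-s*q[0]+c*q[1]],1))
E
```

```text
wrench 30 [638.7 413.9] 36.6 1.3 88.1
wrench 585 [547.2 385.8] 84.0 13.2 -5.1
mirror 430 [546.2 304.5] 82.5 10.1 7.0
bands 50 [618.4 232.8] 16.1 5.2 -86.4
bands 62 [546.5 228.1] 16.5 6.6 -88.0
block 236 [429.8 367.3] 48.9 18.0 -10.3
vial 168 [426.7 291.2] 31.2 12.8 15.9
handpiece mid [576.7 228.7] len 123.9 yaw 3.7
mirror mid [564.2 306. ] len 121.1 yaw 6.9
wrench mid [565.  384.8] len 122.9 yaw -3.4
spot vial [620.9 -22.8   4. ] local [ 70.5 182.6]
spot wrench [ 609.4 -126.1    4. ] local [67.3 78.8]
spot handpiece [ 543.  -120.9    4. ] local [ 0.7 78.6]
spot block [480.8 -11.9   4. ] local [-70.  182.3]
spot mirror [ 477.3 -116.4    4. ] local [-65.1  77.9]
```

```bash
cat >> h.py <<'E'
SPOT=dict(vial=L(70,182.5),wrench=L(67,78.5),handpiece=L(.7,78.5),block=L(-70,182.5),mirror=L(-66,78.5))
def pick(xy,yaw,op,z=13.5,F=25,up=110):
    effector.gripper_to(op); o=[180,0,yaw]
    robot.reach([*xy,80],o); robot.move_straight([*xy,z],v=120)
    effector.gripper_to(2,F); w=robot.current_gripper_width()
    robot.move_straight([*xy,up],v=200); print('picked w',round(w,1),'after lift',round(robot.current_gripper_width(),1))
def place(n,yaw,op,z=18,off=(0,0)):
    xy=SPOT[n][:2]+off; o=[180,0,yaw]
    robot.reach([*xy,110],o); print('carry w',round(robot.current_gripper_width(),1))
    robot.move_straight([*xy,z+6],v=150); robot.move_straight([*xy,z],v=30); f=robot.current_contact_force().round(1)
    effector.gripper_to(op); robot.move_straight([*xy,120],v=200); print('placed',n,'f',f,'t',robot.current_clock())
E
python3 - <<'E'
from h import *
pick([577,229],3.5,36); place('handpiece',85.4,32)
fast(35,-124); w=cam('wrist'); D=detect(w)
save(cam('top'),'p1',(242,120,332,232),6)
E
```

```text
picked w 15.9 after lift 15.4
carry w 16.0
placed handpiece f [-0.3  0.4 -0.8] t 31.3167
wrench 600 [547.1 385.8] 83.7 13.3 -4.8
mirror 451 [546.2 304.5] 82.3 10.3 6.9
block 60 [418.2 364.7] 22.0 7.2 -10.8
vial 34 [425.1 295.2] 18.0 4.5 8.6
```

View pics/p1.png

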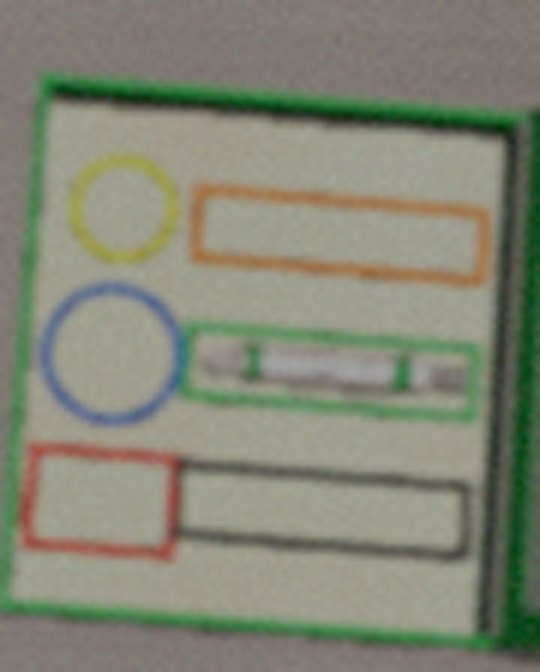

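```bash
python3 - <<'E'
from h import *
pick([564.2,306],7,32); place('mirror',85.4,28)
fast(35,-124); D=detect(cam('wrist'),False); a,c,l,s,y=max(D['wrench'],key=lambda t:t[0]); print('wrench',c,y)
y=(y+90)%180-90; t=np.radians(y); m=np.array(c)+18*np.array([np.cos(t),np.sin(t)]); print(m,y)
if abs(c[0]-547)<60:
    pick(m,y,34); place('wrench',85.4,30)
fast(32,60); w=cam('wrist'); save(w,'w2',None,1.5); detect(w); save(cam('top'),'p2',(242,120,332,232),6)
E
```

```text
picked w 11.9 after lift 11.4
carry w 11.6
placed mirror f [-0.4 -0.4 -0.1] t 40.0167
wrench [547.4 385.7] -5.0
[565.33150457 384.13119663] -5.0
picked w 13.9 after lift 13.6
carry w 13.5
placed wrench f [-0.5  0.7 -0.3] t 49.05
mirror 142 [630.2 270.1] 41.8 10.1 -13.1
mirror 156 [629.3 341.8] 44.8 10.1 16.2
block 816 [429.6 379.4] 51.2 30.1 13.6
vial 542 [427.2 282.3] 31.2 29.8 28.5
```

View pics/p2.png

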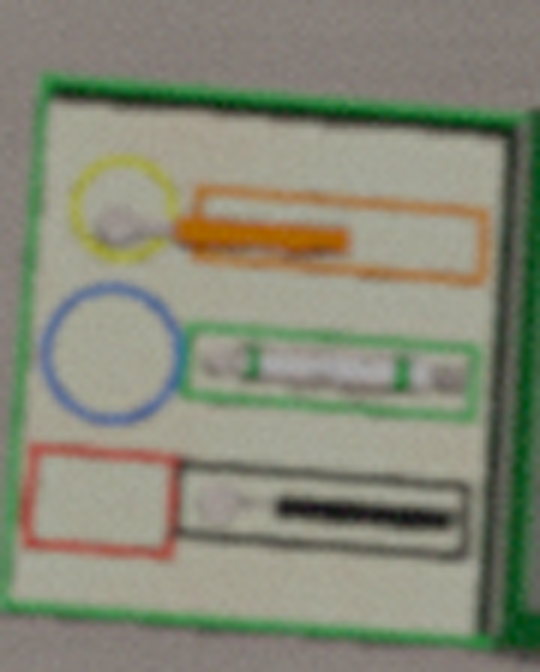

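View pics/w2.png

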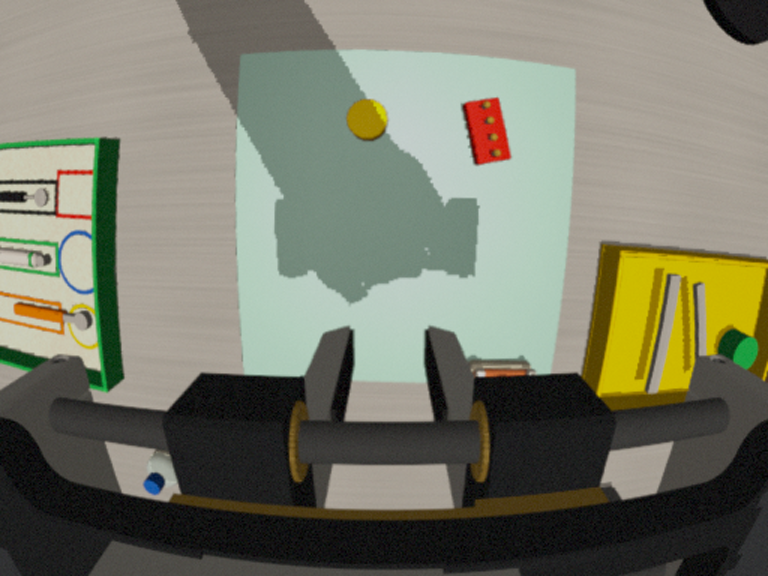

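The wrench slid or was knocked about 60 mm toward the yellow ring. Its handle now runs from (175,228) to (350,241) in the crop. The handpiece and mirror are good, and the block and vial are clear on the mat. I'll mend the wrench, then do the block and vial.

```bash
cat > wr.py <<'E'
from h import *
def handle(d):
    hsv=cv2.cvtColor(d['color'],cv2.COLOR_RGB2HSV); H,S,V=[hsv[:,:,i].astype(int) for i in range(3)]
    m=((H>6)&(H<20)&(S>150)); m[:120]=0; m[240:]=0; m[:,:236]=0; m[:,:][:,332:]=0
    m=cv2.morphologyEx(m.astype(np.uint8),cv2.MORPH_OPEN,np.ones((3,3),np.uint8))
    for a,p in blobs(m,20): print('handle',a,rect(unproj(d,p,10)[:,:2]))
E
python3 - <<'E'
from h import *
from wr import handle
d=cam('top'); handle(d)
P=unproj(d,(np.array([(262.5,234.5),(182,228),(347,241)])+.5)/6-.5+[242,120],12)[:,:2]; e=P[1]-P[2]
yaw=np.degrees(np.arctan2(e[1],e[0])); u=e/np.linalg.norm(e); mid=P[0]+18*u; print(P.round(1),yaw,mid)
fast(0,-10)
pick(mid,yaw,34,z=17.8,F=40,up=70); robot.move_straight([*SPOT['wrench'][:2],60],[180,0,85.4],v=100); place('wrench',85.4,30)
fast(35,60); D=detect(cam('wrist'),False); a,c,l,s,y=max(D['block'],key=lambda t:t[0]); y=(y+90)%180-90; print('block',c,l,s,y,D['vial'])
pick(c,near(y),56,F=40); place('block',85.4,48)
fast(35,60); D=detect(cam('wrist')); save(cam('top'),'p3',(242,120,332,232),6); handle(cam('top'))
E
```

```text
handle 112 (array([607., -87.]), 74.3, 17.3, -89.9)
[[ 607.6  -87.7]
 [ 610.6  -49.5]
 [ 604.6 -127.8]] 85.60714081153293 [608.97153373 -69.70950069]
picked w 13.4 after lift 13.3
carry w 13.5
placed wrench f [0.8 0.4 1.7] t 57.8583
block [429.3 380. ] 51.0 29.0 14.200000000000003 [(np.int32(550), array([426.8, 282.7]), 30.8, 30.0, -86.5)]
picked w 29.9 after lift 29.6
carry w 29.7
placed block f [ 0.9  0.3 -0.3] t 66.5417
mirror 310 [624.5 280.5] 58.0 15.6 -17.2
mirror 407 [621.  399.4] 71.9 17.1 26.1
vial 551 [426.3 282.6] 30.7 29.9 -86.4
handle 98 (array([ 607.8, -144.2]), 75.0, 10.7, 84.9)
```

View pics/p3.png

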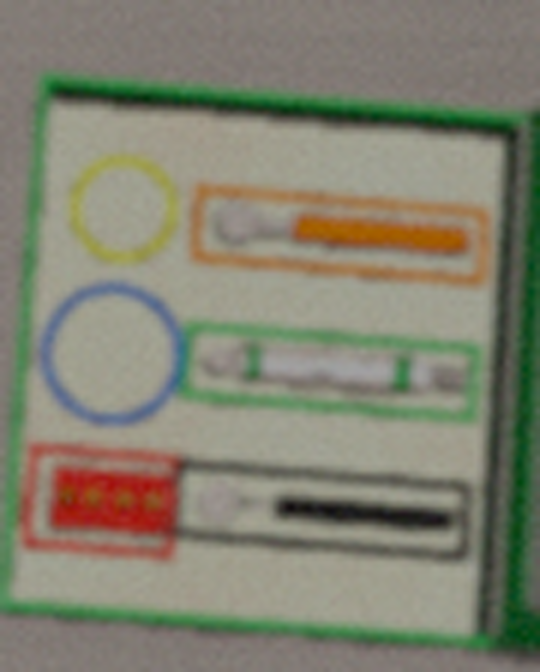

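```bash
python3 - <<'E'
from h import *
D=detect(cam('wrist'),False); c=max(D['vial'],key=lambda t:t[0])[1]
pick(c,near(0),56,F=25); place('vial',85.4,50)
robot.reach([350,60,260],[180,0,near(YD)]); w=cam('wrist')
fast(35,60); d=cam('top'); save(d,'p4',(242,120,332,232),6)
hsv=cv2.cvtColor(w['color'],cv2.COLOR_RGB2HSV); H,S=hsv[:,:,0].astype(int),hsv[:,:,1].astype(int)
save(w,'w4',None,1.5); print(w['extrinsics'].round(2).tolist(),robot.current_clock())
E
```

```text
picked w 32.2 after lift 32.3
carry w 32.5
placed vial f [-0.  -0.4 -0.4] t 74.6333
[[0.08, 1.0, 0.0, -88.81], [-0.97, 0.08, -0.24, 369.1], [-0.24, 0.02, 0.97, -348.73], [0.0, 0.0, 0.0, 1.0]] 77.1833
```

View pics/w4.png

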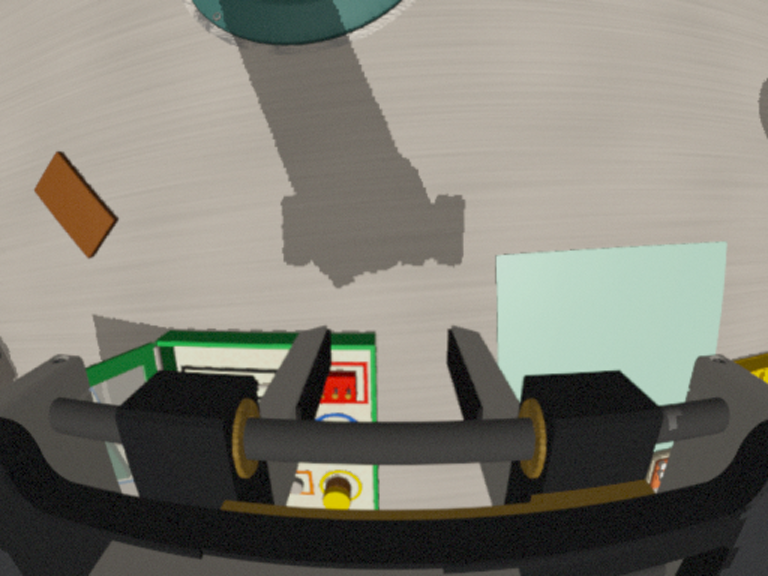

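Wrong-facing view: the gripper hides most of the tray, though the vial is upright in its ring and the block is in its rectangle. I'll measure block centring numerically from the other side.

```bash
python3 - <<'E'
from h import *
fast(2,-100); robot.reach([400,-12,300],[180,0,near(YD)]); w=cam('wrist'); print(robot.current_orientation().round(1))
def loc(P):
    c,s=np.cos(YAW),np.sin(YAW); q=np.asarray(P)[...,:2]-[HX,HY]; return np.round(np.stack([c*q[...,0]+s*q[...,1],-s*q[...,0]+c*q[...,1]],-1),1)
def seg(img,cond,z,nm,k=5,opn=True,d=None):
    m=cond.astype(np.uint8)
    if opn: m=cv2.morphologyEx(m,cv2.MORPH_OPEN,np.ones((k,k),np.uint8))
    for a,p in blobs(m,12):
        W=unproj(d,p,z); l=loc(W)
        if 0<l[:,1].mean()<232 and abs(l[:,0].mean())<125: print(d['n'],nm,a,'x',l[:,0].min(),l[:,0].max(),'y',l[:,1].min(),l[:,1].max(),'px',p.mean(0).round())
hsv=cv2.cvtColor(w['color'],cv2.COLOR_RGB2HSV); H,S,V=[hsv[:,:,i].astype(int) for i in range(3)]
red=((H<6)|(H>174))&(S>120)
seg(w,red,4,'red all',opn=False,d=w); seg(w,red,18,'block',7,d=w)
seg(w,(H>8)&(H<20)&(S>140),4,'orange',1,d=w); seg(w,(H>8)&(H<20)&(S>140),12,'wr handle',5,d=w)
seg(w,(V<60),4,'black',1,d=w); seg(w,(H>22)&(H<33)&(S>150),4,'yellow',1,d=w); seg(w,(H>22)&(H<33)&(S>150),32,'cap',7,d=w)
seg(w,(H>50)&(H<80)&(S>60),4,'green',1,d=w)
save(w,'w5',None,1.5)
E
```

```text
[180.    0.   -4.6]
wrist red all 326 x -94.7 -46.0 y 148.3 219.6 px [255. 114.]
wrist red all 603 x -84.0 -55.6 y 156.0 210.2 px [255. 114.]
wrist block 245 x -65.7 -56.4 y 156.7 207.5 px [255. 108.]
wrist block 260 x -83.9 -73.1 y 158.1 207.6 px [254. 120.]
wrist orange 391 x 47.6 84.7 y 10.7 151.3 px [320.  32.]
wrist orange 341 x 61.5 75.9 y 18.1 102.5 px [333.  31.]
wrist orange 31 x 57.1 65.6 y 169.8 194.7 px [256.  33.]
wrist orange 12 x -71.5 -66.8 y 173.0 177.7 px [259. 114.]
wrist wr handle 121 x 59.1 73.1 y 22.4 46.2 px [349.  33.]
wrist black 286 x -70.5 -61.7 y 17.8 101.5 px [332. 113.]
wrist yellow 500 x 45.3 95.4 y 160.5 210.3 px [254.  25.]
wrist cap 357 x 53.6 84.8 y 168.7 198.1 px [254.  22.]
wrist green 591 x -19.0 19.2 y 11.1 151.5 px [318.  72.]
wrist green 41 x -6.0 10.2 y 114.2 120.5 px [297.  69.]
wrist green 53 x -5.7 9.7 y 41.8 50.2 px [342.  72.]
```

View pics/w5.png

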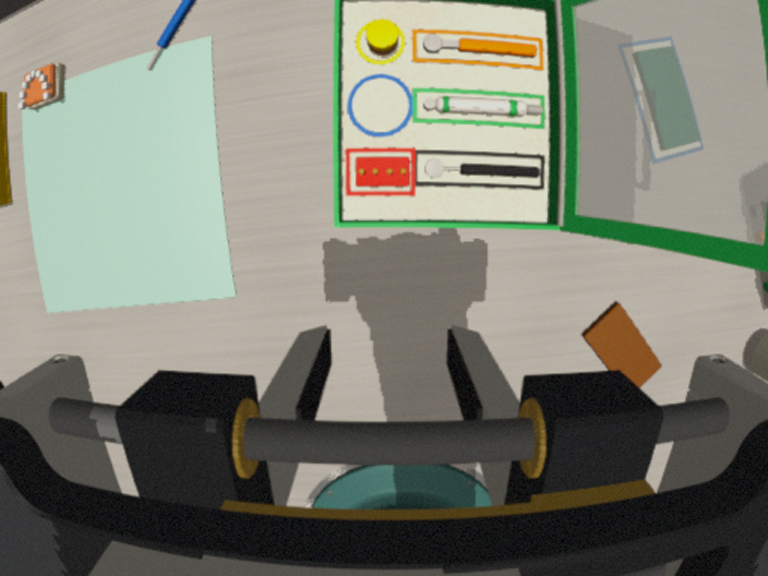

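All five are within their outlines: block 156–210 inside 148–220, cap centred in its ring, and slab inside its outline through the cover. Now the cover goes down to 45°.

```bash
python3 - <<'E'
from h import *
effector.gripper_to(44); o=[180,0,near(YD)]
robot.move_straight([430,-60,400],v=200)
robot.reach(bar(114.6,90),o); robot.move_straight(bar(114.6),v=120); print(robot.current_contact_force().round(1))
effector.gripper_to(5,25); print('w',robot.current_gripper_width())
a=114.6
for b in (92,68,45):
    swing(a,b); a=b; print(b,round(robot.current_gripper_width(),1),robot.current_contact_force().round(1))
robot.hold(.3); effector.gripper_to(44); robot.move_straight(robot.current_ee_pos()+[0,0,100],v=150)
fast(45,-124)
d=cam('top'); s=cam('scene')
for nm,P in (('bar',bar(45,8)),): print(nm,'expected top px',proj(d,P),'scene',proj(s,P))
# measure the angle from the bar's dark blob in both views
for c in (d,s):
    u=proj(c,bar(45,8))[0]; V=c['color'].max(2).astype(int); m=np.zeros(V.shape,bool)
    x,y=u.astype(int); m[y-35:y+35,x-35:x+35]=1
    for A,p in blobs(m&(V<48),40): print(c['n'],A,p.mean(0).round(1),[ (t,proj(c,bar(t,8))[0].round(1).tolist()) for t in (42,45,48)])
t=d['color'][105:240,222:352][:,:,::-1]; q=s['color'][125:260,130:290][:,:,::-1]
cv2.imwrite('pics/fin.png',cv2.resize(np.hstack([t,q]),None,fx=2.7,fy=2.7,interpolation=cv2.INTER_CUBIC)); print(robot.current_clock())
E
```

```text
[-0.4  0.9  0.2]
w 11.275355314217498
92 11.4 [-0.5  1.4  3. ]
68 11.4 [ 4.  -1.6 -7.3]
45 11.3 [ 1.9 -3.4 -6.1]
bar expected top px [[261.94533853 166.23873293]] scene [[234.89184502 149.61997461]]
top 137 [262.7 166.2] [(42, [257.5, 166.6]), (45, [261.9, 166.2]), (48, [266.7, 165.9])]
scene 145 [233.9 149.5] [(42, [238.1, 154.3]), (45, [234.9, 149.6]), (48, [231.5, 145.1])]
91.4667
```

View pics/fin.png

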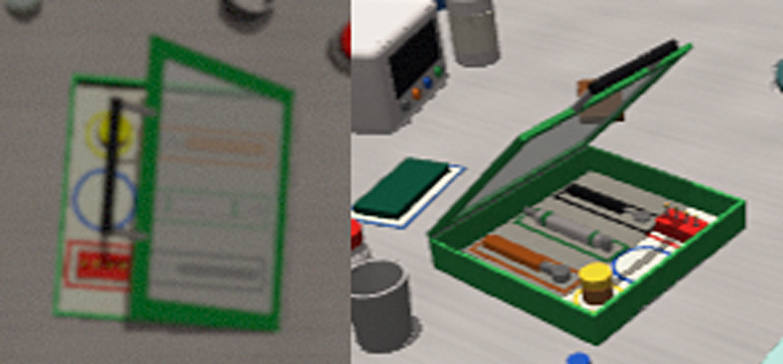

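```bash
python3 - <<'E'
from h import *
d=cam('top'); hsv=cv2.cvtColor(d['color'],cv2.COLOR_RGB2HSV); H,S,V=[hsv[:,:,i].astype(int) for i in range(3)]
c=np.arange(512)[None]; r=np.arange(384)[:,None]
for z,m in ((12,(H>60)&(H<95)&(S>90)&(V<110)&(c>340)&(r<220)),(0,(H>100)&(H<125)&(S>50)&(c>340)&(r<220))):
    for a,q in blobs(m,100): print(z,a,rect(unproj(d,q,z)[:,:2]))
robot.hand_in()
E
```

```text
12 753 (array([ 562.4, -354.8]), 112.9, 56.5, 14.0)
0 221 (array([ 562.6, -354. ]), 146.7, 85.8, 14.2)
the job is handed in; nothing more can be done
```

The job is done and handed in at about 92 s on the clock, and my last checks showed nothing out of place.

- **Slab:** I slid it into its outline before opening the cover. The last check has it about 1 mm from the outline's centre and 0.2° off square.
- **Kit:** With the cover folded back to its stop, I placed the handpiece, mirror, wrench, block and vial on their own outlines. The cup was absent.
- **Wrench:** It was found about 60 mm off its place after I set it down, so I picked it up and placed it again. I did not find out whether it was knocked or slipped in the grip.
- **Cover:** It now stands at about 45.5°, read from both cameras.
- **Tightest margin:** All five items lie inside their outlines. The handpiece sits a few mm towards the hinge, with about 4–5 mm to spare at its tail end.

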